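Turn the brake pad that sits back to front

TASK

Two brake pads stand on edge in blue setting stands on the bench, each with a piece of brake disc beside it; one pad is back to front, its dark friction lining facing away from its disc. Lift that pad out of its slot, turn it end for end without tipping it over, and lower it back into the same slot, not dropped in, until it stands fully home with its lining facing the disc. Leave the other pad as it is.

Things in the scene. Friction and masses are not known exactly. Their poses are not given: they have to be found in the camera images.
- pad_1: used brake pad on edge in stand_1: grey steel backing plate 120x52x6 mm with end ears (146 over ears), dark lining 110x48x11 on it; 17 thick, 52 high, 0.38 kg. Origin: middle of the plate's bare outer face, 26 mm above the lower edge. Axes: x up, y along its length, z level, the way the lining faces; mid-thickness is 8.5 mm along +z. May lean 10 degrees. One of pad_1 and pad_2 is back to front.
- pad_2: second brake pad, same kind, size (17 mm thick, 52 high, 146 long), weight, origin and axes, on edge in stand_2. A seated pad's origin is about 44 mm above the bench, its top edge 70 mm. Rightly fitted, its z axis points along its stand's +x and its origin is at about stand x = -8 mm; back to front, z points along stand -x and the origin is at about x = +8 mm.
- stand_1: fixed stand: dark base 105x176x10 mm, blue slot for one pad, low piece of brake disc beside it. Origin: on the bench under the slot's middle; x across the slot towards the disc, y along the slot, z up. Slot 21 mm wide (x), 160 long (y), floor 18 mm above the bench; walls to 46 mm, then flared lips to 57 mm, 37 mm apart at the top. The disc piece spans x = 44 to 67 mm, 30 mm high.
- stand_2: second fixed stand, same kind, size, origin and axes as stand_1, holding pad_2. On both stands the side walls and lips are missing over the middle 80 mm of the slot's length, so that fingers can straddle the pad there from above; the end walls are 46 mm high.

How it is judged:
By the outcome, as a careful person would: the job done as asked, in the order asked, and still so for the second after the job is handed in, with the robot touching nothing.
It also fails if it takes over 38 s, if anything falls off the work surface, if the arm or the gripper's body presses on something with over 40 N, if the wrist force passes 120 N, or if a joint passes its speed limit or range.

ROBOT

A 7-joint arm with a two-finger parallel gripper is mounted at the origin on a cart in front of the work surface, level with it; the furniture and walls round the work are solid. World frame = base frame: x ahead of the robot, y to its left, z up, the work surface at z = 0. Lengths are in mm, angles in rad, forces in N, time in s.
With the tool pointing down it reaches from about 400 to 875 mm from the base axis. Payload 4.4 kg.
Tool frame: the origin (TCP) lies midway between the tips of the shut fingers; the grasp point (between the pads) lies 19 mm behind it; z points along the fingers, y is the line along which they close (so a half turn about z gives the same grasp; the last joint's range is limited). The gripper opens to 85 mm and grips with 20 to 120 N. Pads are 22 mm wide; open, the fingers measure 114 mm over their backs; the gripper's body (76 mm by 85 mm) begins 54 mm behind the grasp point. The pads swing forward as they close: fully open they stand 13 mm farther back than shut.
Start: joints at [-1.412, 0.628, 0.038, 1.517, -0.027, 0.996, -0.02], TCP at [144.867, 633.665, 231.313] pointing down, gripper open.
Joint ranges: [-3.06, 3.06], [-0.37, 2.12], [-1.25, 1.32], [0.18, 2.47], [-1.1, 4.24], [0.23, 1.98], [-2.94, 2.94]. Speed limits (rad/s): [2.57, 2.57, 3.14, 3.14, 3.14, 3.14, 3.14].

INTERFACE

Orientations are given as [roll, pitch, yaw] about the fixed x, y, z axes, in that order (R = Rz(yaw) Ry(pitch) Rx(roll)).
In Python, from cell import read_state, get_image, finish_job gives the robot as it stands.
- The arm moves only by the tool send_rows, never from a script. Its argument "series" is a list of rows, each an object of numbers: "ax", "ay", "az": the turn, a rotation vector about the tool's x, y, z in rad; "dx", "dy", "dz": the shift along the tool's x, y, z in cm; "hand": the closure, from 0 (fully open) to 1 (shut). In form: [{"ax": .., "ay": .., "az": .., "dx": .., "dy": .., "dz": .., "hand": ..}, ...]. A call has 1 to 10 rows; each row is the pose to reach, as a shift and turn from the pose commanded when the call began, along the tool's axes at that moment; what a row does not reach only later rows make up. A row lasts 1/10 s, in which the tool goes at most 50 mm and 8.59 degrees, less where a joint would pass 70% of its speed; a pose out of reach is approached as far as the arm can. A call with a gripper value outside its range is refused whole. The fingers move at their own pace and stop on an object; the grip force is fixed at half the most. Time passes only in rows, so rows that repeat a pose let the fingers close. It gives the time, the measured TCP pose, the force, the opening and the grip force at its end, in the units of the state.
- read_state(): the state, without advancing time (a new reading comes with each control period).
- get_image(name): name is "scene" or "side" or "wrist"; returns a dict with "pixels" (384x512x3 uint8, red, green, blue), "mtx" (3x3 intrinsics, pixels), "R" (3x3) and "t" (3): a world point X has camera coordinates R X + t. Camera axes: x right, y down, z forward; pixel columns grow to the right and rows downward; lengths in mm; the calibration is good to about 2 mm. A picture is of the moment at which its call begins. There is no depth.
- finish_job(): hands the job in; it is judged then, once.
The state is a dict: "clock": time; "qpos": joint angles; "qd": joint speeds; "tau": joint torques, N m; "eef_pos": TCP position; "tool_rot": TCP orientation; "force": force on the tool from outside, world axes, zero at the start; "torque": the same for the moment, N m; "width": finger opening in mm; "gripper_force": force on a finger pad.
Only numpy, scipy, OpenCV 4.12 (cv2) and the standard library are available. Lean on these libraries where they do the work, as an engineer would, in place of code of your own. Each camera call takes 0.05 s, during which the arm holds its last target. There are 200 camera calls.

## Working session

There is one attempt and no reset: what is moved stays moved. The work goes in short steps, Python scripts to look and compute and a tool call to move; the robot and the scene stay as the last step left them, time stands still between calls to the robot, and variables do not carry over. Pictures are saved under pics/ and viewed, at most 10 in all, crops included, and the job is handed in when it is done.

Besides the shell and the picture viewer there is one more tool, called after "Call:" as name([rows], argument=value, ...), one row to a line, values as JSON. send_rows: Moves the arm, as the interface text tells. Its arguments: {"type":"object","properties":{"series":{"type":"array","items":{"type":"object","properties":{"ax":{"type":"number"},"ay":{"type":"number"},"az":{"type":"number"},"dx":{"type":"number"},"dy":{"type":"number"},"dz":{"type":"number"},"hand":{"type":"number"}}}}},"required":["series"]}

```bash
mkdir -p pics; cat > h.py <<'E'
import numpy as np,cv2,pickle
from cell import *
def grab(n,tag):
    d=get_image(n); pickle.dump(d,open(f'pics/{tag}.pkl','wb')); cv2.imwrite(f'pics/{tag}.png',d['pixels'][:,:,::-1]); return d
def load(tag): return pickle.load(open(f'pics/{tag}.pkl','rb'))
def ray(d,u,v,z):
    R=np.array(d['R']);t=np.array(d['t']);c=-R.T@t
    r=R.T@np.linalg.inv(d['mtx'])@np.array([u,v,1.]); return c+r*(z-c[2])/r[2]
def proj(d,X):
    p=np.array(d['mtx'])@(np.array(d['R'])@np.array(X,float)+np.array(d['t'])); return p[:2]/p[2]
E
python3 - <<'E'
from h import *
a=grab('scene','s0');b=grab('side','d0');w=grab('wrist','w0')
for d in(a,b,w): print(-np.array(d['R']).T@d['t'])
cv2.imwrite('pics/all0.png',cv2.resize(np.vstack([np.hstack([a['pixels'],b['pixels']])])[:,:,::-1],(800,300)))
print(read_state())
E
```

```text
[-145.15713515  504.32935705  495.39579427]
[ 282.03689082 -731.66770621  445.81522481]
[ 69.63882578 649.92246762 372.81960096]
{'clock': 0.15, 'qpos': array([-1.41177231,  0.62913576,  0.03843573,  1.51815134, -0.02702545,
        0.9963035 , -0.01999404]), 'qd': array([-0.00116286, -0.00284275,  0.00041823, -0.001756  ,  0.00051004,
        0.00079811,  0.00028491]), 'tau': array([ 2.93580350e-03, -5.63792932e+01,  1.22833114e+00, -1.93652397e+01,
        1.11902825e-02,  7.31776730e-03,  3.94545793e-05]), 'eef_pos': array([144.75358824, 633.17995009, 230.59457037]), 'tool_rot': array([-3.14011157e+00, -2.10955720e-05,  2.91677068e+00]), 'force': array([-0.41659401,  0.94859298,  0.4366095 ]), 'torque': array([ 0.05123811, -0.00379336,  0.00503637]), 'gripper_force': 0.0, 'width': 84.98447872955832}
```

View pics/s0.png

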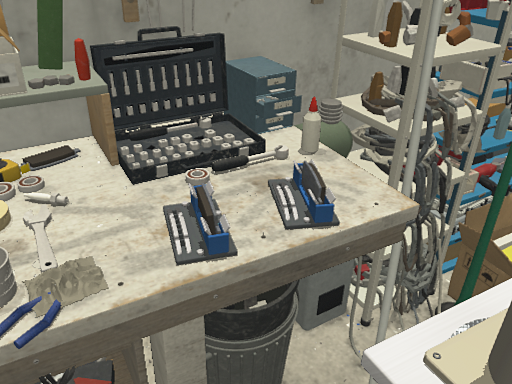

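View pics/d0.png

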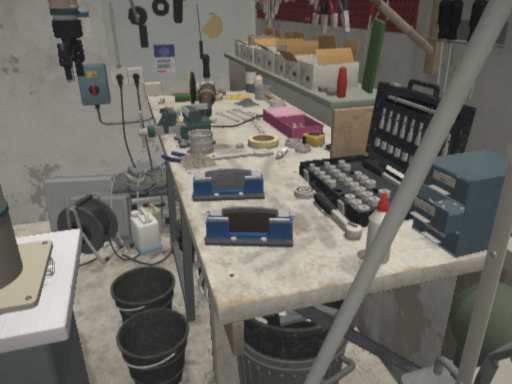

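The scene view shows two stands near (200,225) and (305,195). The side view shows the same two at (250,225) and (228,185). I'll zoom in on them.

```bash
python3 - <<'E'
from h import *
a=load('s0');b=load('d0')
A=cv2.resize(a['pixels'][150:270,155:345],None,fx=4,fy=4,interpolation=cv2.INTER_CUBIC)
B=cv2.resize(b['pixels'][160:255,180:300],None,fx=5,fy=5,interpolation=cv2.INTER_CUBIC)
cv2.imwrite('pics/c1.png',A[:,:,::-1]);cv2.imwrite('pics/c2.png',B[:,:,::-1])
for d,u,v in((a,200,240),(a,305,210),(b,250,240),(b,228,195)): print(ray(d,u,v,20))
E
```

```text
[445.93707337 264.59597542  20.        ]
[441.41327866  50.7945775   20.        ]
[475.26908071 -32.69465017  20.        ]
[483.14991967 187.08941127  20.        ]
```

View pics/c1.png

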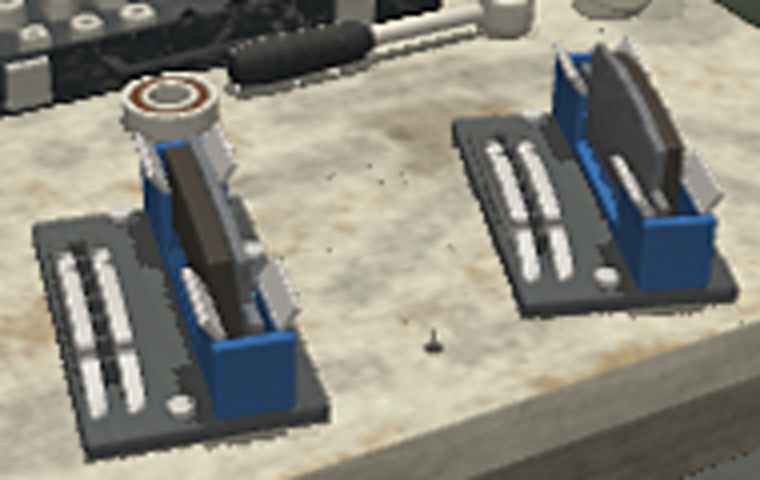

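View pics/c2.png

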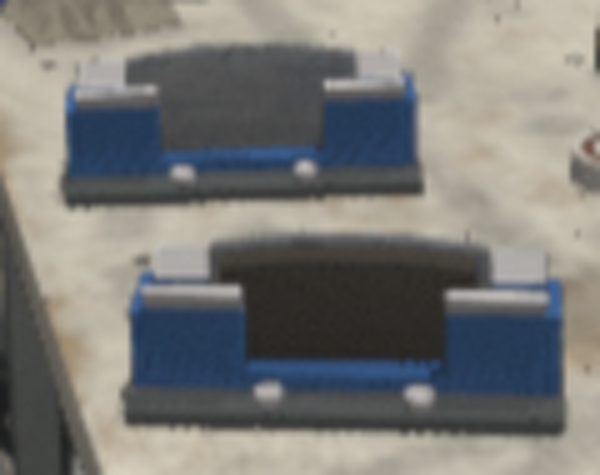

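The side crop shows the nearer stand (y≈25) with dark lining towards the camera, away from its disc, and the scene crop shows grey plate towards that disc. So that's the pad to turn, and I'll measure its stand.

```bash
python3 - <<'E'
from h import *
a=load('s0');b=load('d0')
for n,u,v in(('nl',521,300),('nr',738,289),('fl',453,122)): print(n,ray(a,155+u/4,150+v/4,10))
for n,u,v in(('L',129,388),('R',565,402)): print(n,ray(b,180+u/5,160+v/5,10))
E
```

```text
nl [428.67493143 102.59947286  10.        ]
nr [389.98067248   7.98372097  10.        ]
fl [585.66495036  45.03686583  10.        ]
L [397.39895378  19.82590396  10.        ]
R [560.79087799 -43.61358629  10.        ]
```

Call:
send_rows([
  {"az": 0.144,"dx": -51,"dy": -52.8,"hand": 0},
  {"az": 0.144,"dx": -51,"dy": -52.8,"hand": 0},
  {"az": 0.144,"dx": -51,"dy": -52.8,"hand": 0},
  {"az": 0.144,"dx": -51,"dy": -52.8,"hand": 0},
  {"az": 0.144,"dx": -51,"dy": -52.8,"hand": 0.2},
  {"az": 0.144,"dx": -51,"dy": -52.8,"hand": 0.4},
  {"az": 0.144,"dx": -51,"dy": -52.8,"hand": 0.45},
  {"az": 0.144,"dx": -51,"dy": -52.8,"hand": 0.45},
  {"az": 0.144,"dx": -51,"dy": -52.8,"hand": 0.45},
  {"az": 0.144,"dx": -51,"dy": -52.8,"hand": 0.45},
])

```text
invalid input at $.series[0]: expected keys ax, ay, az, dx, dy, dz, hand
```

Call:
send_rows([
  {"ax": 0,"ay": 0,"dz": 0,"az": 0.144,"dx": -51,"dy": -52.8,"hand": 0},
  {"ax": 0,"ay": 0,"dz": 0,"az": 0.144,"dx": -51,"dy": -52.8,"hand": 0},
  {"ax": 0,"ay": 0,"dz": 0,"az": 0.144,"dx": -51,"dy": -52.8,"hand": 0},
  {"ax": 0,"ay": 0,"dz": 0,"az": 0.144,"dx": -51,"dy": -52.8,"hand": 0},
  {"ax": 0,"ay": 0,"dz": 0,"az": 0.144,"dx": -51,"dy": -52.8,"hand": 0.2},
  {"ax": 0,"ay": 0,"dz": 0,"az": 0.144,"dx": -51,"dy": -52.8,"hand": 0.4},
  {"ax": 0,"ay": 0,"dz": 0,"az": 0.144,"dx": -51,"dy": -52.8,"hand": 0.45},
  {"ax": 0,"ay": 0,"dz": 0,"az": 0.144,"dx": -51,"dy": -52.8,"hand": 0.45},
  {"ax": 0,"ay": 0,"dz": 0,"az": 0.144,"dx": -51,"dy": -52.8,"hand": 0.45},
  {"ax": 0,"ay": 0,"dz": 0,"az": 0.144,"dx": -51,"dy": -52.8,"hand": 0.45},
])

```text
clock: 1.15
eef_pos: [404.0, 203.8, 231.4]
tool_rot: [3.141, 0.0, 2.773]
force: [0.7, 0.8, 0.5]
width: 47.1
gripper_force: 0.0
```

Call:
send_rows([
  {"ax": 0,"ay": 0,"az": 0,"dx": -17.5,"dy": -13,"dz": 0,"hand": 0.45},
  {"ax": 0,"ay": 0,"az": 0,"dx": -17.5,"dy": -13,"dz": 0,"hand": 0.45},
  {"ax": 0,"ay": 0,"az": 0,"dx": -17.5,"dy": -13,"dz": 0,"hand": 0.45},
  {"ax": 0,"ay": 0,"az": 0,"dx": -17.5,"dy": -13,"dz": 0,"hand": 0.45},
  {"ax": 0,"ay": 0,"az": 0,"dx": -17.5,"dy": -13,"dz": 0,"hand": 0.45},
  {"ax": 0,"ay": 0,"az": 0,"dx": -17.5,"dy": -13,"dz": 0,"hand": 0.45},
  {"ax": 0,"ay": 0,"az": 0,"dx": -17.5,"dy": -13,"dz": 0,"hand": 0.45},
])

```text
clock: 1.85
eef_pos: [519.1, 21.7, 230.9]
tool_rot: [3.141, -0.002, 2.772]
force: [-0.1, 1.1, -0.9]
width: 47.4
gripper_force: 0.0
```

```bash
python3 - <<'E'
from h import *
d=grab('wrist','w1'); s=read_state(); print(s['eef_pos'],s['tool_rot'],s['qpos'],-np.array(d['R']).T@d['t'],d['R'])
E
```

```text
[518.82983355  22.62400866 230.97048313] [ 3.14122239e+00 -1.63137306e-03  2.77418520e+00] [-0.20116392  0.44643861  0.14910359  1.88132359 -0.0891131   0.82147074
  1.19777106] [447.38222066  48.80645064 373.36507644] [[ 0.36078534  0.932647    0.00187337]
 [ 0.88947389 -0.34468694  0.3000452 ]
 [ 0.28048198 -0.1065856  -0.95392315]]
```

View pics/w1.png

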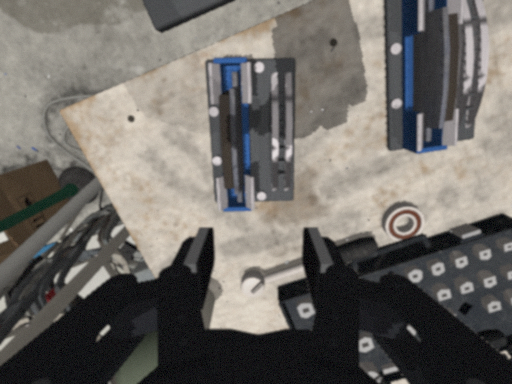

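The wrist view shows the stand at columns 207–295, rows 57–210, with the pad near column 233. The lining is on the left and the disc on the right, confirming the reversal. I'll zoom in and compute.

```bash
python3 - <<'E'
from h import *
d=load('w1');p=d['pixels']
c=cv2.resize(p[50:220,195:305],None,fx=3.5,fy=3.5,interpolation=cv2.INTER_CUBIC)
cv2.imwrite('pics/c3.png',c[:,:,::-1])
h=cv2.cvtColor(p,cv2.COLOR_RGB2HSV)
m=((h[...,0]>100)&(h[...,0]<118)&(h[...,1]>150)&(h[...,2]>70)).astype(np.uint8)
for r0,r1 in((52,75),(195,216)):
    v,u=np.nonzero(m[r0:r1,200:300]); v+=r0;u+=200
    print(v.min(),v.max(),u.min(),u.max(),[(r,u[v==r].min(),u[v==r].max()) for r in np.unique(v)])
# expected pixel footprint
E
```

```text
58 74 214 245 [(np.int64(58), np.int64(231), np.int64(241)), (np.int64(59), np.int64(216), np.int64(245)), (np.int64(60), np.int64(215), np.int64(245)), (np.int64(61), np.int64(214), np.int64(242)), (np.int64(62), np.int64(219), np.int64(239)), (np.int64(63), np.int64(221), np.int64(238)), (np.int64(64), np.int64(222), np.int64(238)), (np.int64(65), np.int64(225), np.int64(238)), (np.int64(66), np.int64(223), np.int64(238)), (np.int64(67), np.int64(223), np.int64(238)), (np.int64(68), np.int64(223), np.int64(239)), (np.int64(69), np.int64(223), np.int64(238)), (np.int64(70), np.int64(223), np.int64(238)), (np.int64(71), np.int64(223), np.int64(238)), (np.int64(72), np.int64(223), np.int64(230)), (np.int64(73), np.int64(223), np.int64(229)), (np.int64(74), np.int64(224), np.int64(229))]
195 209 227 245 [(np.int64(195), np.int64(231), np.int64(233)), (np.int64(196), np.int64(230), np.int64(234)), (np.int64(197), np.int64(231), np.int64(235)), (np.int64(198), np.int64(231), np.int64(235)), (np.int64(206), np.int64(229), np.int64(243)), (np.int64(207), np.int64(229), np.int64(244)), (np.int64(208), np.int64(228), np.int64(245)), (np.int64(209), np.int64(227), np.int64(245))]
```

View pics/c3.png

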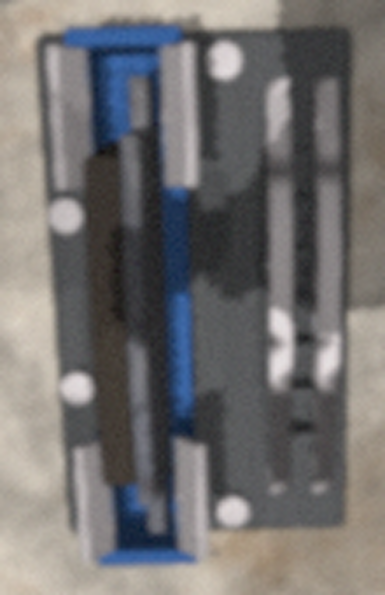

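```bash
python3 - <<'E'
from h import *
d=load('w1'); f=lambda u,v,z: ray(d,195+u/3.5,50+v/3.5,z)
for n,pts in dict(wall=[(64,30,46),(182,28,46),(98,563,46),(197,563,46)],base=[(40,36,10),(350,30,10),(343,525,10),(72,528,10)],lip=[(48,45,57),(198,42,57),(75,447,57),(206,440,57),(102,563,57),(207,558,57),(55,188,57),(200,187,57)]).items():
    P=np.array([f(*q) for q in pts]); print(n,P.round(1).tolist(),P.mean(0).round(1))
    if n!='lip':
        Q=P if n=='wall' else P[[0,1,3,2]]
        e=(Q[2]+Q[3]-Q[0]-Q[1])/2; g=(Q[1]-Q[0]+Q[3]-Q[2])/2
        print(np.linalg.norm(e),np.degrees(np.arctan2(e[1],e[0])),np.linalg.norm(g),np.degrees(np.arctan2(g[1],g[0])))
# pad top edges
for v in (160,250,350,480): print(v,[f(u,v,70).round(1) for u in (88,120,148)])
E
```

```text
wall [[401.0, 18.0, 46.0], [413.0, 50.6, 46.0], [560.4, -39.4, 46.0], [572.7, -7.6, 46.0]] [486.8   5.4  46. ]
169.6824395166164 -19.93190304307659 34.37805797800263 69.2878336496317
base [[394.7, 6.6, 10.0], [429.6, 101.8, 10.0], [592.0, 43.2, 10.0], [556.2, -52.6, 10.0]] [493.1  24.8  10. ]
172.2805248195942 -19.999321599807303 101.81481671022631 69.6869218571464
lip [[404.6, 13.2, 57.0], [419.3, 53.5, 57.0], [517.0, -27.5, 57.0], [530.0, 12.5, 57.0], [557.1, -35.2, 57.0], [568.0, -2.0, 57.0], [441.4, -0.9, 57.0], [456.6, 39.4, 57.0]] [486.7   6.6  57. ]
160 [array([438. ,  12.9,  70. ]), array([441.2,  21.4,  70. ]), array([444.1,  28.7,  70. ])]
250 [array([460.9,   3. ,  70. ]), array([464.3,  11.7,  70. ]), array([467.2,  19.2,  70. ])]
350 [array([487.9,  -8.6,  70. ]), array([4.913e+02, 3.000e-01, 7.000e+01]), array([494.4,   8.1,  70. ])]
480 [array([525.4, -24.8,  70. ]), array([529. , -15.6,  70. ]), array([532.1,  -7.5,  70. ])]
```

Call:
send_rows([
  {"ax": 0,"ay": 0,"az": -0.018,"dx": 2.4,"dy": -2.7,"dz": 4,"hand": 0.45},
  {"ax": 0,"ay": 0,"az": -0.018,"dx": 2.4,"dy": -2.7,"dz": 8,"hand": 0.45},
  {"ax": 0,"ay": 0,"az": -0.018,"dx": 2.4,"dy": -2.7,"dz": 11,"hand": 0.45},
  {"ax": 0,"ay": 0,"az": -0.018,"dx": 2.4,"dy": -2.7,"dz": 11,"hand": 0.45},
  {"ax": 0,"ay": 0,"az": -0.018,"dx": 2.4,"dy": -2.7,"dz": 11,"hand": 0.45},
])

```text
clock: 2.4
eef_pos: [487.4, 6.1, 121.7]
tool_rot: [3.141, -0.001, 2.793]
force: [0.2, -1.0, 0.0]
width: 46.9
gripper_force: 0.0
```

```bash
python3 - <<'E'
from h import *
d=grab('wrist','w2'); s=read_state(); print(s['eef_pos'],s['tool_rot'],s['qpos'],s['width'])
c=cv2.resize(d['pixels'],(768,576)); cv2.imwrite('pics/w2b.png',c[:,:,::-1])
e=s['eef_pos']; print('tcp',proj(d,e),'slot mid z46',proj(d,[486.8,6,46]),'z70',proj(d,[486.8,6,70]))
E
```

```text
[488.3652942    5.841531   122.45185106] [3.14057161e+00 1.37751154e-03 2.79255184e+00] [-0.14354468  0.57398014  0.10802539  2.06767476 -0.12233338  0.50409644
  1.27617243] 47.03886411594944
tcp [258.76700773 242.16935008] slot mid z46 [257.83355093 192.71634435] z70 [257.88567857 203.90314817]
```

View pics/w2b.png

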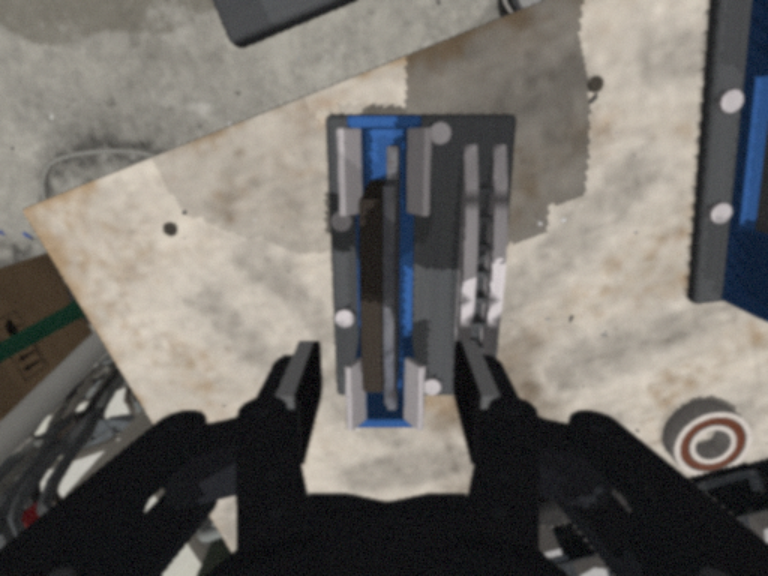

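The fingers straddle the slot line: finger mid column is about 388, slot mid about 385, in this 1.5x picture. The pad's dark lining is at about 371 and the plate at 391. I'll do a numeric check of the slot centre from here.

```bash
python3 - <<'E'
from h import *
d=load('w2'); f=lambda u,v,z: ray(d,u/1.5,v/1.5,z)
P=np.array([f(347,116,46),f(421,116,46),f(354,427,46),f(414,427,46)]);print(P.round(1).tolist(),P.mean(0))
L=np.array([f(335,128,57),f(432,128,57),f(347,428,57),f(424,428,57)]);print(L.round(1).tolist(),L.mean(0))
Q=np.array([f(361,290,70),f(397,290,70)]);print(Q)
E
```

```text
[[400.3, 17.8, 46.0], [412.0, 50.2, 46.0], [560.1, -40.9, 46.0], [572.1, -8.1, 46.0]] [486.1414046    4.70922503  46.        ]
[[403.9, 11.6, 57.0], [418.6, 52.2, 57.0], [552.1, -41.2, 57.0], [566.7, -1.1, 57.0]] [485.32988841   5.38256408  57.        ]
[[475.22274555  -2.61489079  70.        ]
 [480.97148169  13.16954141  70.        ]]
```

Call:
send_rows([
  {"ax": 0,"ay": 0,"az": 0,"dx": 0.15,"dy": -0.12,"dz": 3.5,"hand": 0.45},
  {"ax": 0,"ay": 0,"az": 0,"dx": 0.15,"dy": -0.12,"dz": 6.5,"hand": 0.45},
  {"ax": 0,"ay": 0,"az": 0,"dx": 0.15,"dy": -0.12,"dz": 8.5,"hand": 0.45},
  {"ax": 0,"ay": 0,"az": 0,"dx": 0.15,"dy": -0.12,"dz": 9.2,"hand": 0.45},
  {"ax": 0,"ay": 0,"az": 0,"dx": 0.15,"dy": -0.12,"dz": 9.2,"hand": 0.45},
  {"ax": 0,"ay": 0,"az": 0,"dx": 0.15,"dy": -0.12,"dz": 9.2,"hand": 0.45},
])

```text
clock: 3.05
eef_pos: [487.0, 4.3, 30.7]
tool_rot: [3.141, 0.002, 2.791]
force: [0.3, -0.6, -0.0]
width: 47.0
gripper_force: 0.0
```

Now I'll close gently in stages.

Call:
send_rows([
  {"ax": 0,"ay": 0,"az": 0,"dx": 0,"dy": 0,"dz": 0,"hand": 0.6},
  {"ax": 0,"ay": 0,"az": 0,"dx": 0,"dy": 0,"dz": 0,"hand": 0.7},
  {"ax": 0,"ay": 0,"az": 0,"dx": 0,"dy": 0,"dz": 0,"hand": 0.78},
  {"ax": 0,"ay": 0,"az": 0,"dx": 0,"dy": 0,"dz": 0,"hand": 0.85},
  {"ax": 0,"ay": 0,"az": 0,"dx": 0,"dy": 0,"dz": 0,"hand": 1},
  {"ax": 0,"ay": 0,"az": 0,"dx": 0,"dy": 0,"dz": 0,"hand": 1},
  {"ax": 0,"ay": 0,"az": 0,"dx": 0,"dy": 0,"dz": 0,"hand": 1},
  {"ax": 0,"ay": 0,"az": 0,"dx": 0,"dy": 0,"dz": 0,"hand": 1},
])

```text
clock: 3.85
eef_pos: [486.1, 4.2, 30.0]
tool_rot: [3.141, 0.001, 2.791]
force: [-1.1, -0.8, 6.8]
width: 16.4
gripper_force: 58.3
```

Call:
send_rows([
  {"ax": 0,"ay": 0,"az": 0,"dx": 0,"dy": 0,"dz": -1,"hand": 1},
  {"ax": 0,"ay": 0,"az": 0,"dx": 0,"dy": 0,"dz": -2.5,"hand": 1},
  {"ax": 0,"ay": 0,"az": 0,"dx": 0,"dy": 0,"dz": -4.5,"hand": 1},
  {"ax": 0,"ay": 0,"az": 0,"dx": 0,"dy": 0,"dz": -7,"hand": 1},
  {"ax": 0,"ay": 0,"az": 0,"dx": 0,"dy": 0,"dz": -9.5,"hand": 1},
  {"ax": 0,"ay": 0,"az": 0,"dx": 0,"dy": 0,"dz": -11,"hand": 1},
  {"ax": 0,"ay": 0,"az": 0,"dx": 0,"dy": 0,"dz": -11,"hand": 1},
  {"ax": 0,"ay": 0,"az": 0,"dx": 0,"dy": 0,"dz": -11,"hand": 1},
])

```text
clock: 4.65
eef_pos: [485.3, 4.2, 139.2]
tool_rot: [-3.142, -0.0, 2.791]
force: [0.5, 0.5, -3.0]
width: 16.3
gripper_force: 58.9
```

```bash
python3 - <<'E'
from h import *
d=grab('wrist','w3');b=grab('side','d3'); s=read_state(); print(s['eef_pos'],s['tool_rot'],s['qpos'],s['width'],s['force'],s['torque'])
e=s['eef_pos'];u,v=proj(b,e).astype(int);print(u,v)
B=cv2.resize(b['pixels'][v-60:v+60,u-60:u+60],(384,384),interpolation=cv2.INTER_CUBIC)
cv2.imwrite('pics/c4.png',np.hstack([d['pixels'][:,80:432],B])[:,:,::-1])
E
```

```text
[484.78724651   4.20778576 138.40657375] [-3.14079637e+00 -2.06294848e-03  2.79088889e+00] [-0.1498483   0.54404821  0.12011943  2.06151315 -0.12012617  0.54464299
  1.27616949] 16.282451863132643 [ 0.61499813 -0.1817412  -3.93129215] [0.01440448 0.02990506 0.03578316]
248 176
```

View pics/c4.png

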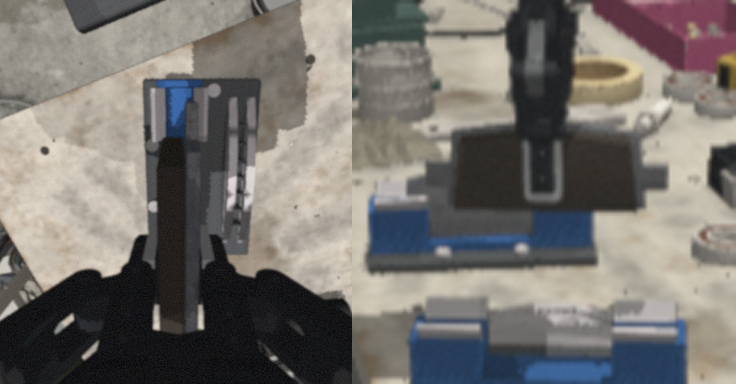

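The wrist view shows the pad held squarely between the fingers. The side view shows it level, with the lining centre at about 545 and the finger at 543. Now the turn.

Call:
send_rows([
  {"ax": 0,"ay": 0,"az": 0.05,"dx": 0,"dy": 0,"dz": 0,"hand": 1},
  {"ax": 0,"ay": 0,"az": 0.13,"dx": 0,"dy": 0,"dz": 0,"hand": 1},
  {"ax": 0,"ay": 0,"az": 0.25,"dx": 0,"dy": 0,"dz": 0,"hand": 1},
  {"ax": 0,"ay": 0,"az": 0.38,"dx": 0,"dy": 0,"dz": 0,"hand": 1},
  {"ax": 0,"ay": 0,"az": 0.51,"dx": 0,"dy": 0,"dz": 0,"hand": 1},
  {"ax": 0,"ay": 0,"az": 0.64,"dx": 0,"dy": 0,"dz": 0,"hand": 1},
  {"ax": 0,"ay": 0,"az": 0.77,"dx": 0,"dy": 0,"dz": 0,"hand": 1},
  {"ax": 0,"ay": 0,"az": 0.9,"dx": 0,"dy": 0,"dz": 0,"hand": 1},
  {"ax": 0,"ay": 0,"az": 1.03,"dx": 0,"dy": 0,"dz": 0,"hand": 1},
  {"ax": 0,"ay": 0,"az": 1.16,"dx": 0,"dy": 0,"dz": 0,"hand": 1},
])

```text
clock: 5.75
eef_pos: [484.9, 4.2, 138.1]
tool_rot: [-3.139, 0.0, 1.626]
force: [-0.4, 0.5, -4.1]
width: 16.3
gripper_force: 58.7
```

Call:
send_rows([
  {"ax": 0,"ay": 0,"az": 0.13,"dx": 0,"dy": 0,"dz": 0,"hand": 1},
  {"ax": 0,"ay": 0,"az": 0.26,"dx": 0,"dy": 0,"dz": 0,"hand": 1},
  {"ax": 0,"ay": 0,"az": 0.39,"dx": 0,"dy": 0,"dz": 0,"hand": 1},
  {"ax": 0,"ay": 0,"az": 0.52,"dx": 0,"dy": 0,"dz": 0,"hand": 1},
  {"ax": 0,"ay": 0,"az": 0.65,"dx": 0,"dy": 0,"dz": 0,"hand": 1},
  {"ax": 0,"ay": 0,"az": 0.78,"dx": 0,"dy": 0,"dz": 0,"hand": 1},
  {"ax": 0,"ay": 0,"az": 0.91,"dx": 0,"dy": 0,"dz": 0,"hand": 1},
  {"ax": 0,"ay": 0,"az": 1.04,"dx": 0,"dy": 0,"dz": 0,"hand": 1},
  {"ax": 0,"ay": 0,"az": 1.17,"dx": 0,"dy": 0,"dz": 0,"hand": 1},
  {"ax": 0,"ay": 0,"az": 1.3,"dx": 0,"dy": 0,"dz": 0,"hand": 1},
])

```text
clock: 6.75
eef_pos: [484.9, 4.3, 138.2]
tool_rot: [-3.141, 0.002, 0.326]
force: [-0.2, -0.4, -4.5]
width: 16.5
gripper_force: 58.7
```

Call:
send_rows([
  {"ax": 0,"ay": 0,"az": 0.13,"dx": 0,"dy": 0,"dz": 0,"hand": 1},
  {"ax": 0,"ay": 0,"az": 0.26,"dx": 0,"dy": 0,"dz": 0,"hand": 1},
  {"ax": 0,"ay": 0,"az": 0.38,"dx": 0,"dy": 0,"dz": 0,"hand": 1},
  {"ax": 0,"ay": 0,"az": 0.48,"dx": 0,"dy": 0,"dz": 0,"hand": 1},
  {"ax": 0,"ay": 0,"az": 0.56,"dx": 0,"dy": 0,"dz": 0,"hand": 1},
  {"ax": 0,"ay": 0,"az": 0.62,"dx": 0,"dy": 0,"dz": 0,"hand": 1},
  {"ax": 0,"ay": 0,"az": 0.66,"dx": 0,"dy": 0,"dz": 0,"hand": 1},
  {"ax": 0,"ay": 0,"az": 0.68,"dx": 0,"dy": 0,"dz": 0,"hand": 1},
  {"ax": 0,"ay": 0,"az": 0.68,"dx": 0,"dy": 0,"dz": 0,"hand": 1},
  {"ax": 0,"ay": 0,"az": 0.68,"dx": 0,"dy": 0,"dz": 0,"hand": 1},
])

```text
clock: 7.75
eef_pos: [485.5, 4.2, 138.9]
tool_rot: [3.141, 0.001, -0.349]
force: [0.1, 1.0, -4.3]
width: 16.7
gripper_force: 58.7
```

```bash
python3 - <<'E'
from h import *
d=grab('wrist','w4');b=grab('side','d4'); s=read_state(); print(s['eef_pos'],s['tool_rot'],s['qpos'],s['width'],s['force'],s['torque'])
e=s['eef_pos'];u,v=proj(b,e).astype(int);print(u,v)
B=cv2.resize(b['pixels'][v-60:v+60,u-60:u+60],(384,384),interpolation=cv2.INTER_CUBIC)
cv2.imwrite('pics/c5.png',np.hstack([d['pixels'][:,80:432],B])[:,:,::-1])
E
```

```text
[485.65745029   4.17593863 139.15508462] [ 3.14155003e+00  2.94564930e-04 -3.48788782e-01] [-0.68463757  0.77607045  1.01240978  2.07419188 -0.92645491  0.83767072
 -1.02457494] 16.337395859570567 [-0.06287406 -0.13497985 -3.39784733] [ 0.01767416  0.02154803 -0.02829125]
248 175
```

View pics/c5.png

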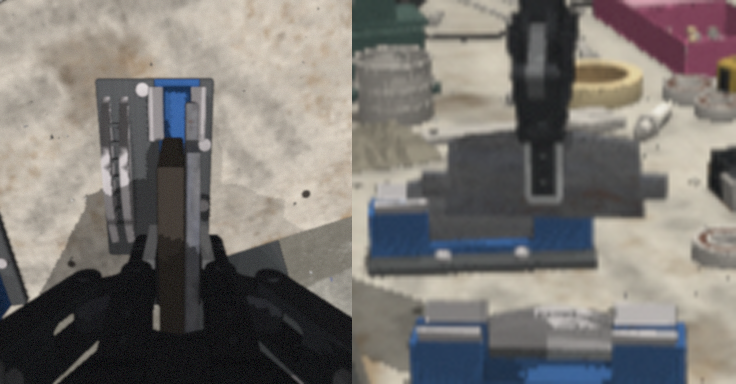

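The lining now faces the disc side: left in the wrist view, with the grey plate towards the side camera. I'll check the slot alignment from this heading.

```bash
python3 - <<'E'
from h import *
d=load('w4');h=cv2.cvtColor(d['pixels'],cv2.COLOR_RGB2HSV)
m=((h[...,0]>100)&(h[...,0]<118)&(h[...,1]>150)&(h[...,2]>70))
for r in range(76,100):
    u=np.nonzero(m[r,200:320])[0]+200
    if len(u): print(r,u.min(),u.max(),end='; ')
c=np.array([486.3,5.]);e=np.array([np.cos(np.radians(-20)),np.sin(np.radians(-20))]);n=np.array([-e[1],e[0]])
for k,w in((85,17),(85,-17)): print('expect',proj(d,[*(c+k*e+w*n),46]))
for k,w in((80,18.5),(80,-18.5),(40,18.5),(40,-18.5)): print('lip',proj(d,[*(c+k*e+w*n),57]))
E
```

```text
80 236 278; 81 235 278; 82 235 278; 83 235 278; 84 235 278; 85 236 277; 86 243 269; 87 244 268; 88 245 268; 89 245 268; 90 245 268; 91 245 268; 92 245 268; 93 244 268; 94 244 269; 95 244 269; 96 245 269; 97 245 268; 98 244 269; 99 245 269; expect [233.8322346   79.31477371]
expect [278.87213419  79.34403638]
lip [230.71829571  86.05244684]
lip [281.80300702  86.08678727]
lip [232.14177605 141.12614042]
lip [280.49417795 141.16754167]
```

Call:
send_rows([
  {"ax": 0,"ay": 0,"az": 0,"dx": 0,"dy": -0.08,"dz": 2.5,"hand": 1},
  {"ax": 0,"ay": 0,"az": 0,"dx": 0,"dy": -0.08,"dz": 5,"hand": 1},
  {"ax": 0,"ay": 0,"az": 0,"dx": 0,"dy": -0.08,"dz": 6.5,"hand": 1},
  {"ax": 0,"ay": 0,"az": 0,"dx": 0,"dy": -0.08,"dz": 7,"hand": 1},
  {"ax": 0,"ay": 0,"az": 0,"dx": 0,"dy": -0.08,"dz": 7.5,"hand": 1},
  {"ax": 0,"ay": 0,"az": 0,"dx": 0,"dy": -0.08,"dz": 8,"hand": 1},
  {"ax": 0,"ay": 0,"az": 0,"dx": 0,"dy": -0.08,"dz": 8.4,"hand": 1},
  {"ax": 0,"ay": 0,"az": 0,"dx": 0,"dy": -0.08,"dz": 8.4,"hand": 1},
])

```text
clock: 8.65
eef_pos: [486.1, 5.0, 55.3]
tool_rot: [-3.141, 0.0, -0.349]
force: [1.1, 0.6, -3.6]
width: 16.7
gripper_force: 58.7
```

Call:
send_rows([
  {"ax": 0,"ay": 0,"az": 0,"dx": 0,"dy": 0,"dz": 0.3,"hand": 1},
  {"ax": 0,"ay": 0,"az": 0,"dx": 0,"dy": 0,"dz": 0.6,"hand": 1},
  {"ax": 0,"ay": 0,"az": 0,"dx": 0,"dy": 0,"dz": 0.9,"hand": 1},
  {"ax": 0,"ay": 0,"az": 0,"dx": 0,"dy": 0,"dz": 1.2,"hand": 1},
  {"ax": 0,"ay": 0,"az": 0,"dx": 0,"dy": 0,"dz": 1.5,"hand": 1},
  {"ax": 0,"ay": 0,"az": 0,"dx": 0,"dy": 0,"dz": 1.8,"hand": 1},
  {"ax": 0,"ay": 0,"az": 0,"dx": 0,"dy": 0,"dz": 2.0,"hand": 1},
  {"ax": 0,"ay": 0,"az": 0,"dx": 0,"dy": 0,"dz": 2.0,"hand": 1},
])

```text
clock: 9.45
eef_pos: [485.9, 4.9, 35.1]
tool_rot: [-3.142, 0.0, -0.349]
force: [0.1, -0.7, -3.4]
width: 16.4
gripper_force: 58.7
```

No contact force so far. Next is the final approach in 1 mm steps.

Call:
send_rows([
  {"ax": 0,"ay": 0,"az": 0,"dx": 0,"dy": 0,"dz": 0.1,"hand": 1},
  {"ax": 0,"ay": 0,"az": 0,"dx": 0,"dy": 0,"dz": 0.2,"hand": 1},
  {"ax": 0,"ay": 0,"az": 0,"dx": 0,"dy": 0,"dz": 0.3,"hand": 1},
  {"ax": 0,"ay": 0,"az": 0,"dx": 0,"dy": 0,"dz": 0.35,"hand": 1},
  {"ax": 0,"ay": 0,"az": 0,"dx": 0,"dy": 0,"dz": 0.4,"hand": 1},
  {"ax": 0,"ay": 0,"az": 0,"dx": 0,"dy": 0,"dz": 0.4,"hand": 1},
])

```text
clock: 10.05
eef_pos: [486.0, 4.9, 31.3]
tool_rot: [-3.142, 0.0, -0.349]
force: [-0.3, 0.0, -2.5]
width: 16.3
gripper_force: 58.7
```

Call:
send_rows([
  {"ax": 0,"ay": 0,"az": 0,"dx": 0,"dy": 0,"dz": 0.05,"hand": 1},
  {"ax": 0,"ay": 0,"az": 0,"dx": 0,"dy": 0,"dz": 0.1,"hand": 1},
  {"ax": 0,"ay": 0,"az": 0,"dx": 0,"dy": 0,"dz": 0.1,"hand": 1},
  {"ax": 0,"ay": 0,"az": 0,"dx": 0,"dy": 0,"dz": 0.1,"hand": 1},
])

```text
clock: 10.45
eef_pos: [486.0, 4.9, 30.3]
tool_rot: [-3.142, 0.0, -0.349]
force: [0.5, -0.3, -2.7]
width: 16.1
gripper_force: 58.7
```

Call:
send_rows([
  {"ax": 0,"ay": 0,"az": 0,"dx": 0,"dy": 0,"dz": 0.05,"hand": 1},
  {"ax": 0,"ay": 0,"az": 0,"dx": 0,"dy": 0,"dz": 0.1,"hand": 1},
  {"ax": 0,"ay": 0,"az": 0,"dx": 0,"dy": 0,"dz": 0.1,"hand": 1},
])

```text
clock: 10.75
eef_pos: [486.1, 4.9, 30.0]
tool_rot: [-3.141, -0.0, -0.349]
force: [-1.6, -0.2, 6.0]
width: 16.3
gripper_force: 60.2
```

It touched the floor at the same height it was gripped at (30.0), so the pad is home. Now I'll release gently and retreat.

Call:
send_rows([
  {"ax": 0,"ay": 0,"az": 0,"dx": 0,"dy": 0,"dz": 0,"hand": 0.75},
  {"ax": 0,"ay": 0,"az": 0,"dx": 0,"dy": 0,"dz": 0,"hand": 0.65},
  {"ax": 0,"ay": 0,"az": 0,"dx": 0,"dy": 0,"dz": 0,"hand": 0.55},
  {"ax": 0,"ay": 0,"az": 0,"dx": 0,"dy": 0,"dz": 0,"hand": 0.45},
  {"ax": 0,"ay": 0,"az": 0,"dx": 0,"dy": 0,"dz": 0,"hand": 0.45},
  {"ax": 0,"ay": 0,"az": 0,"dx": 0,"dy": 0,"dz": 0,"hand": 0.45},
])

```text
clock: 11.35
eef_pos: [486.0, 4.9, 29.2]
tool_rot: [3.142, 0.0, -0.349]
force: [1.1, 0.9, 0.0]
width: 47.1
gripper_force: 0.0
```

Call:
send_rows([
  {"ax": 0,"ay": 0,"az": 0,"dx": 0,"dy": 0,"dz": -1.5,"hand": 0.45},
  {"ax": 0,"ay": 0,"az": 0,"dx": 0,"dy": 0,"dz": -4,"hand": 0.45},
  {"ax": 0,"ay": 0,"az": 0,"dx": 0,"dy": 0,"dz": -7,"hand": 0.45},
  {"ax": 0,"ay": 0,"az": 0,"dx": 0,"dy": 0,"dz": -10,"hand": 0.45},
  {"ax": 0,"ay": 0,"az": 0,"dx": -3,"dy": 0,"dz": -14,"hand": 0.45},
  {"ax": 0,"ay": 0,"az": 0,"dx": -3,"dy": 0,"dz": -16,"hand": 0.45},
  {"ax": 0,"ay": 0,"az": 0,"dx": -3,"dy": 0,"dz": -16,"hand": 0.45},
])

```text
clock: 12.05
eef_pos: [459.0, 15.4, 191.5]
tool_rot: [-3.139, -0.004, -0.349]
force: [0.4, -0.2, -0.1]
width: 47.2
gripper_force: 0.0
```

```bash
python3 - <<'E'
from h import *
d=grab('wrist','w5');b=grab('side','d5');a=grab('scene','s5'); s=read_state(); print(s['clock'],s['eef_pos'],s['width'],s['force'])
r=lambda i:cv2.resize(i,(400,300),interpolation=cv2.INTER_CUBIC)
print(proj(d,[486,5,60]))
cv2.imwrite('pics/c6.png',np.vstack([np.hstack([r(a['pixels'][150:246,235:363]),r(b['pixels'][172:262,190:310])]),np.hstack([r(d['pixels'][0:300]),r(b['pixels'][160:205,180:280])])])[:,:,::-1])
E
```

```text
12.2 [457.64010466  15.45884144 188.70105736] 47.21177778907852 [ 0.54302866 -0.14131262 -0.33701335]
[258.73099647 145.46688449]
```

View pics/c6.png

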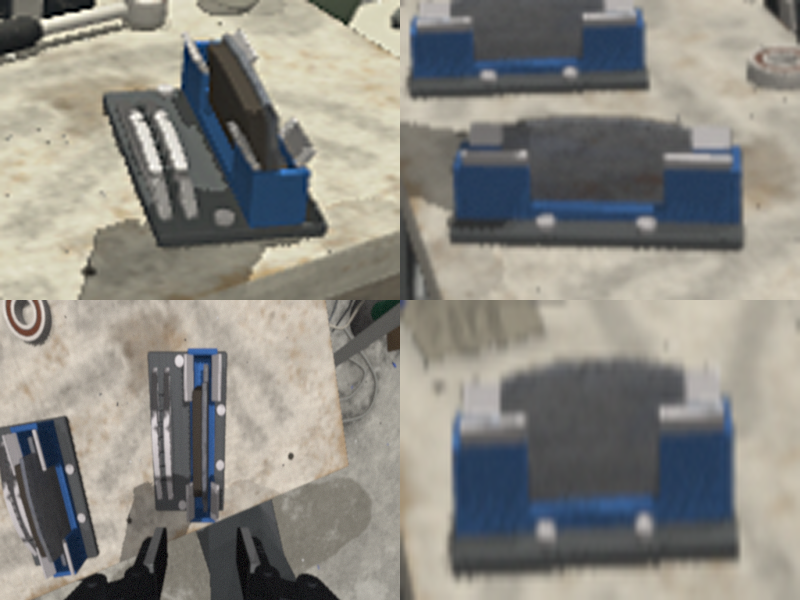

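The pad is seated level at the middle of its slot. Its lining faces the disc, matching the untouched pad, and the robot is clear, so I'll hand in.

```bash
python3 -c "
from cell import *
print(finish_job())"
```

```text
the job is handed in; nothing more can be done
None
```

The reversed pad was lifted, turned end for end and lowered fully home with its lining facing the disc; the other pad was left untouched, and the job was handed in at about 12 s on the robot's clock.

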